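Switch on the paste mixer at its locking toggle

TASK

Switch on the paste mixer: on the switch box whose lever has a ribbed collar with a stirrup-shaped grip, lift the collar by its grip, swing the lever right over to the box's other side, and let go so that the collar drops back down and locks it there. Do not throw the plain ball-topped toggle on the neighbouring box.

Things in the scene. Friction and masses are not known exactly. Their poses are not given: they have to be found in the camera images.
- lock_switch: Grey box of the locking toggle, 120 x 90 x 50 mm (x, y, height) on a 150 x 70 x 4 mm foot, fixed, turned up to 35 degrees. Origin: centre of underside, z up, y along the lever's hinge, which lies 50 mm above the origin. The rod rises from there; the ribbed collar on it (26 mm thick) has a cross tooth that the gate catches. Two gate cheeks beside the rod (28 mm over both in y) reach 43 mm above the hinge. No other thing within 110 mm.
- collar_grip (a point): Middle of the collar's grip, 98 mm from the hinge when down: a steel bar along the box's y, 20 mm thick, 56 mm long, turning freely about its own axis, held by its ends in a U-shaped yoke (68 mm wide, 8 mm wire, open for 28 mm under the bar) on the ribbed collar. Can be pinched across its thickness, from straight above, through the whole swing. Axes: z along the rod, y along the bar.
- lock_lever (a joint): Angle of the collared lever (rad), 0 to 1.0. At 0 (off) the rod leans 0.5 rad from upright to the box's -x side, facing the robot; 0.5 upright; 1.0 (on) leans 0.5 rad to the box's +x side. Starts at 0 to 0.08. Stays where left (friction under 1 N at the grip). With the collar down the gate keeps an off lever below about 0.15 and an on lever above about 0.85.
- lock_collar (a joint): How far the collar is lifted along the rod (m), 0 to 0.020; a spring pulls it down (2.4 N at the bottom, 4 N at the top). Lifted 0.011 or more it clears the gate and the lever swings freely; let go beyond the gate it drops to 0 by itself.
- plain_lever (a joint): Angle of the plain toggle on the other, like box (rad), 0 to 1.0, 0 leaning to the robot's side: bare 10 mm steel rod with a 26 mm ball 94 mm from its hinge, no collar, no lock. Starts at 0 to 0.08 and must stay off. The boxes stand side by side, at least 260 mm apart centre to centre, either one on the left.
There are look-alikes about, which are no part of the job. What is shaped like the part that bears plain_lever but yellow is not meant.

How it is judged:
On the way, in this order (a step that is already met when the one before it is completed fails the run):
1. the collar is lifted clear of the gate while the lever is still on its off side (value of joint lock_collar above 0.007 m and value of joint lock_lever below 0.5 rad), for 0.05 s.
2. the lever is swung over to its on side (value of joint lock_lever above 0.8 rad), for 0.1 s.
At the end, for the whole second after the job is handed in: The locking lever is on its on side (joint above 0.8 rad), its collar is back down (within 3 mm of the bottom), and the plain toggle is still off (below 0.4 rad) (value of joint lock_lever above 0.8 rad and value of joint lock_collar below 0.003 m and value of joint plain_lever below 0.4 rad); the robot touches nothing.
It fails at once if the plain toggle is thrown (past 0.4 rad) (value of joint plain_lever above 0.4 rad).
It also fails if it takes over 32 s, if anything falls off the work surface, if the arm or the gripper's body presses on something with over 40 N, if the wrist force passes 120 N, or if a joint passes its speed limit or range.

ROBOT

A 6-joint arm with a two-finger parallel gripper is mounted at the origin on the work surface. World frame = base frame: x ahead of the robot, y to its left, z up, the work surface at z = 0. Lengths are in m, angles in rad, forces in N, time in s.
With the tool pointing down it reaches from about 0.35 to 0.775 m from the base axis. Payload 5.5 kg.
Tool frame: the origin (TCP) lies midway between the tips of the shut fingers; the grasp point (between the pads) lies grip_point_offset behind it (grip_point_offset is the distance from the TCP to the grasp point, in m); z points along the fingers, y is the direction in which the jaws open and shut (so a half turn about z gives the same grasp; the last joint's range is limited). The gripper opens to 85 mm and grips with 20 to 120 N. Pads are 22 mm wide; open, the fingers measure 114 mm over their backs; the gripper's body (76 mm by 85 mm) begins 54 mm behind the grasp point. The pads swing forward as they close: fully open they stand 13 mm farther back than shut.
Start: joints at [-1.346, 0.313, 0.046, 1.304, 0, 1.431], TCP at [0.205, -0.537, 0.231] pointing down, gripper open.
Joint ranges: [-2.76, 2.76], [-0.86, 1.69], [-1.03, 1.26], [-2.2, 2.34], [-1.47, 1.5], [-3.14, 3.14]. Speed limits (rad/s): [2.57, 2.57, 3.14, 3.14, 3.14, 3.14].

INTERFACE

Orientations are given as a unit quaternion [w, x, y, z].
In Python, from workcell import * gives the robot as it stands.
- The arm moves only by the tool send_rows, never from a script. Its argument "series" is one flat list of numbers, 7 for each row, row after row: the shift along the tool's x, y, z in cm, then the turn, a rotation vector about the tool's x, y, z in degrees, then the opening, from 0 (shut) to 1 (fully open). A call has 1 to 10 rows; each row is the pose to reach, as a shift and turn from the pose commanded when the call began, along the tool's axes at that moment; what a row does not reach only later rows make up. A row lasts 1/12 s, in which the tool goes at most 41.7 mm and 7.16 degrees, less where a joint would pass 70% of its speed; a pose out of reach is approached as far as the arm can. A call with a gripper value outside its range is refused whole. The fingers move at their own pace and stop on an object; "newtons" is the grip in N (left out, the last holds). Time passes only in rows, so rows that repeat a pose let the fingers close. It gives the time, the measured TCP pose, the force and the opening at its end, in the units of the state.
- get_state(): the state, without advancing time (a new reading comes with each control period).
- read_camera(name): name is "scene" or "top" or "wrist"; returns the picture (400x640x3 uint8, blue, green, red); there is no depth.
- camera_info(name): a dict with "K" (3x3 intrinsics, pixels), "D" ([k1, k2, p1, p2, k3] as OpenCV has them; the pictures are not rectified), "xyz" and "attitude" of the camera in the world. Camera axes: x right, y down, z forward; pixel columns grow to the right and rows downward; lengths in m; the calibration is good to about 2 mm. A picture is of the moment at which its call begins: read the wrist's pose just before it. camera_info takes no time and is no camera call; for the wrist camera it gives the pose at the moment of the call.
- hand_in(): hands the job in, once; it reports no verdict.
Trained networks look in the newest picture that a camera, given by its name, has taken for a name from the list of things; names that differ only in an ending like _2 or _b are one class to them, and where a whole thing is asked for, a point or a joint stands for the part that bears it (a point fixed in the world has none). Each returns a list of dicts, best first, with "p" (0 to 1); they miss things now and then, are a little off and sometimes report something else, mostly with a low value. They report only what shows in the picture. A call takes as long as a camera call. They do not tell look-alikes from the thing itself.
- silhouettes(camera, label): "pixels" (400x640 bool, what is visible of it) and "box" ([left, top, width, height] in pixels, round what is visible of it).
The state is a dict: "clock": time; "joint_pos": joint angles; "qvel": joint speeds; "tau": joint torques, N m; "tcp_pos": TCP position; "orientation": TCP orientation; "wrist_force": force on the tool from outside, world axes, zero at the start; "ft_torque": the same for the moment, N m; "finger_gap": finger opening in m.
Only numpy, scipy, OpenCV 4.12 (cv2) and the standard library are available. Lean on these libraries where they do the work, as an engineer would, in place of code of your own. Each camera call takes 0.05 s, during which the arm holds its last target. There are 200 camera calls.

## Working session

There is one attempt and no reset: what is moved stays moved. The work goes in short steps, Python scripts to look and compute and a tool call to move; the robot and the scene stay as the last step left them, time stands still between calls to the robot, and variables do not carry over. Pictures are saved under pics/ and viewed, about 8 in all and at most 12, crops included, and the job is handed in when it is done.

Besides the shell and the picture viewer there is one more tool, called after ">>>" by a JSON object that holds its "fn" and its "kwargs", one argument or row to a line. send_rows: Moves the arm, as the interface text tells. Its arguments: {"type":"object","properties":{"series":{"type":"array"},"newtons":{"type":"number"}},"required":["series"]}

```bash
mkdir -p pics
cat > h.py <<'E'
from workcell import *
import numpy as np, cv2
from scipy.spatial.transform import Rotation as R
def rot(q): return R.from_quat([q[1],q[2],q[3],q[0]])
def cam(n):
    c=camera_info(n); return np.array(c["K"],float),np.array(c["D"],float),np.array(c["xyz"],float),rot(c["attitude"]).as_matrix()
def ray(c,uv):
    K,D,p,M=c; u=cv2.undistortPoints(np.array([[uv]],float),K,D)[0,0]; d=M@np.array([u[0],u[1],1]); return p,d/np.linalg.norm(d)
def tri(rs):
    A=sum(np.eye(3)-np.outer(d,d) for p,d in rs); b=sum((np.eye(3)-np.outer(d,d))@p for p,d in rs); X=np.linalg.solve(A,b)
    return X,[np.linalg.norm(np.cross(X-p,d)) for p,d in rs]
def proj(c,X):
    K,D,p,M=c; return cv2.projectPoints(((np.atleast_2d(X)-p)@M).astype(float),np.zeros(3),np.zeros(3),K,D)[0][:,0]
E
python3 - <<'E'
from h import *
for n in ["scene","top"]:
    im=read_camera(n); print(n,cam(n)[2],cam(n)[3][:,2])
    for l in ["lock_switch","collar_grip","plain_lever"]:
        for s in silhouettes(n,l)[:4]:
            m=s["pixels"]; y,x=np.nonzero(m); print(l,round(s["p"],2),s["box"],x.mean().round(1),y.mean().round(1),im[m].mean(0).round())
    cv2.imwrite(f"pics/{n}.png",im)
print(get_state())
E
```

```text
scene [ 0.952606   -0.66947068  0.7113604 ] [-0.41398037  0.69072561 -0.59288986]
lock_switch 0.9 [253.5, 218.9, 81.6, 93.5] 292.9 275.5 [111. 112. 110.]
collar_grip 0.59 [260.3, 220.5, 26.3, 40.0] 275.8 242.2 [ 98. 100. 102.]
plain_lever 0.69 [265.3, 132.0, 19.0, 32.3] 273.1 145.8 [ 92. 133. 145.]
plain_lever 0.66 [338.5, 158.2, 19.2, 32.9] 348.1 173.0 [ 94.  98. 100.]
top [0.41382479 0.02053974 1.05372895] [ 0.13463369  0.00739252 -0.99086786]
lock_switch 0.72 [361.2, 157.8, 46.7, 58.3] 381.3 186.9 [179. 181. 173.]
collar_grip 0.8 [372.7, 189.3, 33.8, 13.1] 389.6 194.7 [149. 145. 144.]
plain_lever 0.73 [255.0, 283.2, 15.6, 24.8] 263.8 296.2 [104. 199. 206.]
plain_lever 0.7 [198.0, 133.2, 10.2, 9.3] 204.7 139.6 [ 96. 213. 220.]
{'clock': 0.4, 'joint_pos': array([-1.34562100e+00,  3.13342116e-01,  4.59676692e-02,  1.30360112e+00,
       -3.06285325e-06,  1.43120462e+00]), 'qvel': array([-2.02329017e-03, -2.61226923e-03,  2.20147763e-03, -1.31794088e-03,
        4.02512424e-04, -5.35303836e-05]), 'tau': array([-6.68843513e-04, -4.79895079e+01,  2.98393464e+01,  4.93702435e-03,
       -8.13192628e-05,  4.07340593e-06]), 'tcp_pos': array([ 0.20510966, -0.53714641,  0.23118805]), 'orientation': array([-8.94730193e-05,  9.83414175e-01,  1.81374070e-01, -5.36388082e-06]), 'wrist_force': array([-0.76432441,  0.44021592,  0.15318039]), 'ft_torque': array([-0.0172164 ,  0.04573874,  0.03772754]), 'finger_gap': 0.08525428839341177}
```

View pics/scene.png

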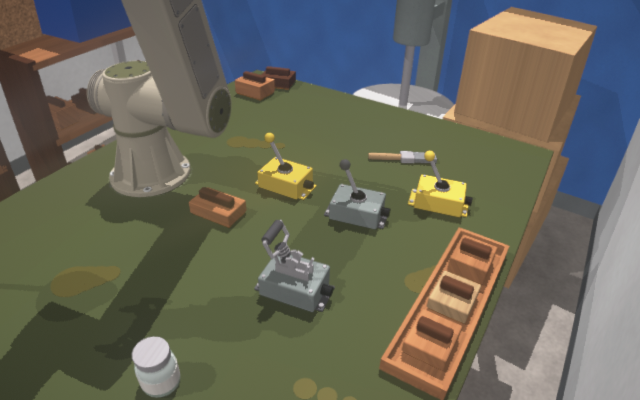

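View pics/top.png

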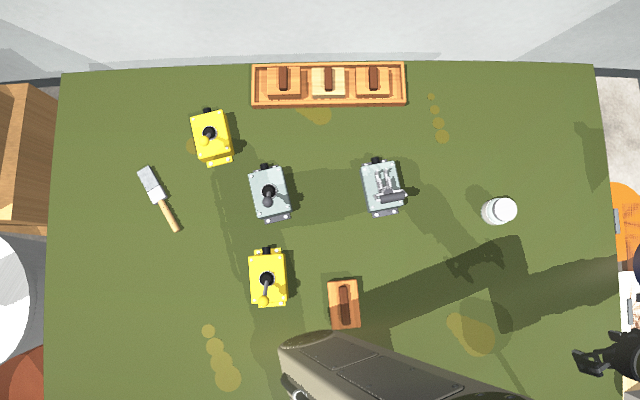

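The scene view shows the grey lock box at about (293,275), with its dark grip bar near (273,233). The plain grey toggle is at (358,205). In the top view the lock box is at (382,187) with its bar near (392,197), and the plain toggle is at (270,190). The yellow boxes are look-alikes. I'll zoom in for the bar ends.

Run:
```python
import cv2,numpy as np
a=cv2.imread("pics/scene.png")[212:262,250:300]; b=cv2.imread("pics/top.png")[165:215,360:410]
o=np.hstack([cv2.resize(i,(400,400),interpolation=cv2.INTER_CUBIC) for i in (a,b)])
cv2.imwrite("pics/crop.png",o)
```

```text
(no output)
```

View pics/crop.png

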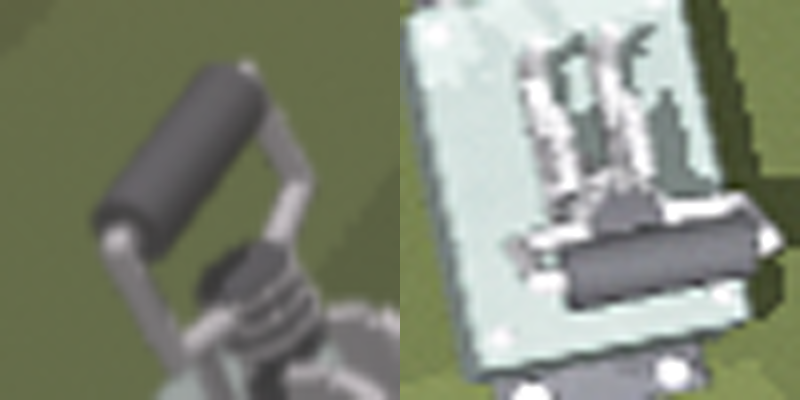

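The crops show the bar clearly. In the scene view its ends are at about (264.3,239.6) and (279.9,221.8). In the top view they are at (403.9,194.9) and (380.8,198.9).

```bash
cat > plan.py <<'E'
from h import *
s,t=cam("scene"),cam("top")
for n,a,b in [("mid",(272.2,231.0),(392.3,197.2)),("+y",(279.9,221.8),(380.8,198.9)),("-y",(264.3,239.6),(403.9,194.9))]:
    print(n,*tri([ray(s,a),ray(t,b)]))
st=get_state(); print(st["clock"],st["tcp_pos"]); print(rot(st["orientation"]).as_matrix().round(4))
import workcell; print([k for k in dir(workcell) if not k.startswith("_")], globals().get("grip_point_offset"))
E
python3 plan.py
```

```text
mid [ 0.5360762  -0.14227288  0.14107687] [np.float64(0.000466274060746434), np.float64(0.0004662740607463305)]
+y [ 0.53302354 -0.11448892  0.14315968] [np.float64(0.001368781234888963), np.float64(0.0013687812348889632)]
-y [ 0.53997779 -0.17014368  0.14192492] [np.float64(0.0006794846595322695), np.float64(0.0006794846595321802)]
0.4 [ 0.20510966 -0.53714641  0.23118805]
[[ 9.342e-01  3.567e-01 -0.000e+00]
 [ 3.567e-01 -9.342e-01  2.000e-04]
 [ 0.000e+00 -2.000e-04 -1.000e+00]]
['MotionError', 'camera_info', 'get_state', 'grip_point_offset', 'hand_in', 'read_camera', 'silhouettes'] 0.0187
```

>>> {"fn": "send_rows", "kwargs": {
  "series": [4, -2.2, -0.2, 0, 0, -7, 1, 8, -4.5, -0.4, 0, 0, -14, 1, 12, -6.7, -0.6, 0, 0, -21, 1, 16, -9, -0.8, 0, 0, -28, 1, 19.5, -11, -1, 0, 0, -35, 1, 23, -13, -1.2, 0, 0, -42, 1, 26.5, -15, -1.4, 0, 0, -49, 1, 30, -17, -1.6, 0, 0, -56, 1, 33, -18.5, -1.8, 0, 0, -62, 1, 36, -20, -2, 0, 0, -68, 1],
  "newtons": 60
}}

```text
clock: 1.23
tcp_pos: [0.4713, -0.2197, 0.2518]
orientation: [0.0, 0.712, 0.702, 0.0]
wrist_force: [0.5, -0.5, -0.7]
finger_gap: 0.0851
```

```bash
python3 plan.py | sed -n 4,7p
```

```text
1.2333 [ 0.47125957 -0.21974249  0.25177799]
[[ 1.330e-02  9.999e-01  7.000e-04]
 [ 9.999e-01 -1.330e-02 -4.000e-04]
 [-4.000e-04  7.000e-04 -1.000e+00]]
```

>>> {"fn": "send_rows", "kwargs": {
  "series": [2.7, 2.1, 0, 0, 0, -3, 1, 5.4, 4.2, 0, 0, 0, -6, 1, 8.1, 6.4, 0, 0, 0, -8, 1, 8.1, 6.4, 0, 0, 0, -8, 1, 8.1, 6.4, 0, 0, 0, -8, 1]
}}

```text
clock: 1.65
tcp_pos: [0.5364, -0.1406, 0.251]
orientation: [-0.0, 0.662, 0.75, -0.0]
wrist_force: [-0.2, -0.1, -0.5]
finger_gap: 0.0853
```

Run:
```python
from h import *
st=get_state(); c=cam("wrist"); im=read_camera("wrist"); print(st["tcp_pos"],rot(st["orientation"]).as_matrix().round(3).tolist(),c[2],c[3][:,2])
for X in [(.5361,-.1423,.1411),(.533,-.1145,.1411),(.540,-.1701,.1411)]: 
    u=proj(c,np.array(X))[0]; print(u); cv2.circle(im,tuple(int(v) for v in u),3,(0,0,255),1)
cv2.imwrite("pics/w1.png",im); cv2.imwrite("pics/t1.png",read_camera("top"))
```

```text
[ 0.53641682 -0.14055014  0.25100777] [[-0.124, 0.992, -0.0], [0.992, 0.124, -0.0], [-0.0, -0.0, -1.0]] [ 0.52680469 -0.06050168  0.39229233] [ 0.04004549 -0.30987402 -0.94993392]
[318.93053911 199.82742478]
[319.27575947 170.93407186]
[319.41562347 226.96426803]
```

View pics/w1.png

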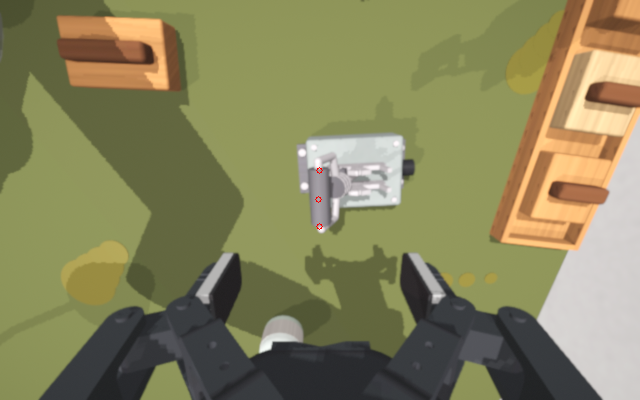

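The projected bar points lie on the bar in the wrist view, with the middle at about (319,198), so position and yaw agree. I'll descend and pinch.

>>> {"fn": "send_rows", "kwargs": {
  "series": [-0.1, 0, 3.5, 0, 0, 0, 1, -0.1, 0, 7, 0, 0, 0, 1, -0.1, 0, 9.5, 0, 0, 0, 1, -0.1, 0, 11.5, 0, 0, 0, 1, -0.1, 0, 13.1, 0, 0, 0, 1, -0.1, 0, 13.1, 0, 0, 0, 0.4, -0.1, 0, 13.1, 0, 0, 0, 0, -0.1, 0, 13.1, 0, 0, 0, 0, -0.1, 0, 13.1, 0, 0, 0, 0, -0.1, 0, 13.1, 0, 0, 0, 0]
}}

```text
clock: 2.58
tcp_pos: [0.5366, -0.1439, 0.1218]
orientation: [0.001, 0.663, 0.748, 0.0]
wrist_force: [-0.3, -0.3, 0.2]
finger_gap: 0.0252
```

>>> {"fn": "send_rows", "kwargs": {
  "series": [0, 0, 0, 0, 0, 0, 0, 0, 0, 0, 0, 0, 0, 0, 0, 0, 0, 0, 0, 0, 0, 0, 0, 0, 0, 0, 0, 0]
}}

```text
clock: 2.92
tcp_pos: [0.5359, -0.1436, 0.1216]
orientation: [0.001, 0.663, 0.749, -0.0]
wrist_force: [-3.6, -1.3, 6.7]
finger_gap: 0.0181
```

Run:
```python
from h import *
im=read_camera("wrist"); s=read_camera("scene"); print(get_state()["tcp_pos"],get_state()["wrist_force"])
o=np.hstack([cv2.resize(s[180:320,200:360],(400,350)),cv2.resize(im[100:380,160:480],(400,350))]); cv2.imwrite("pics/g1.png",o)
```

```text
[ 0.5359124  -0.14362161  0.12153338] [-2.45763679 -1.13547867  5.88902907]
```

View pics/g1.png

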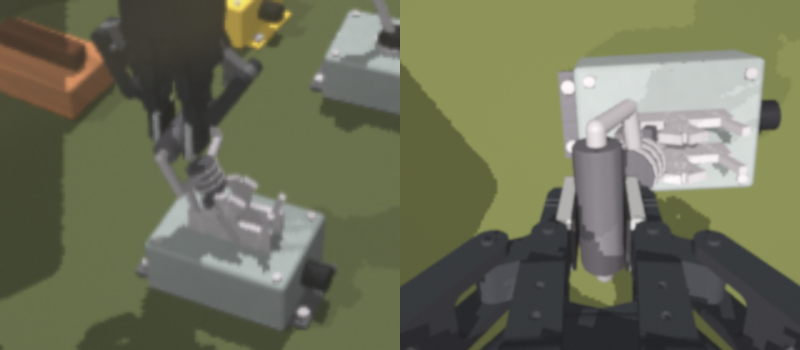

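The bar is pinched between the pads, and it is centred on the finger width. Next is a lift along the rod.

>>> {"fn": "send_rows", "kwargs": {
  "series": [0, -0.2, -0.4, 0, 0, 0, 0, 0, -0.4, -0.8, 0, 0, 0, 0, 0, -0.6, -1.2, 0, 0, 0, 0, 0, -0.7, -1.4, 0, 0, 0, 0, 0, -0.7, -1.4, 0, 0, 0, 0, 0, -0.7, -1.4, 0, 0, 0, 0]
}}

```text
clock: 3.52
tcp_pos: [0.5291, -0.1443, 0.1344]
orientation: [0.0, 0.663, 0.748, 0.0]
wrist_force: [1.8, -2.7, -4.4]
finger_gap: 0.0182
```

Run:
```python
from h import *
im=read_camera("wrist"); s=read_camera("scene"); print(get_state()["tcp_pos"],get_state()["wrist_force"])
o=np.hstack([cv2.resize(s[180:320,200:360],(400,350)),cv2.resize(im[100:380,160:480],(400,350))]); cv2.imwrite("pics/g2.png",o)
```

```text
[ 0.52913114 -0.1442679   0.13424543] [ 2.53873836 -2.59253546 -4.21214287]
```

View pics/g2.png

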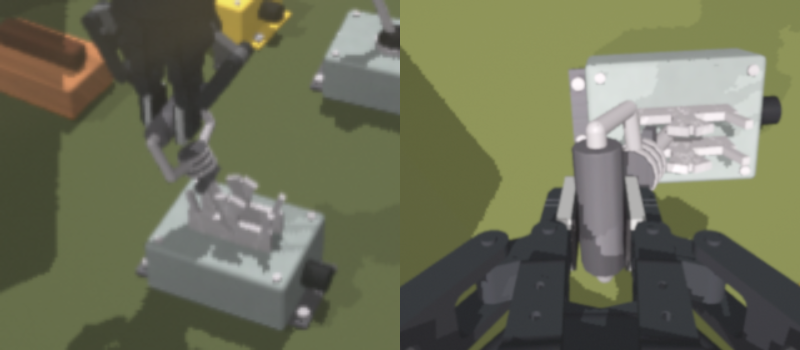

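The collar is up: about 14.5 mm of travel, with a spring pull of about 4–5 N, and the rod shows below the collar. Now I'll swing the lever along the arc.

>>> {"fn": "send_rows", "kwargs": {
  "series": [0, 1.05, -0.45, 0, 0, 0, 0, 0, 2.1, -0.8, 0, 0, 0, 0, 0, 3.2, -1.05, 0, 0, 0, 0, 0, 4.35, -1.15, 0, 0, 0, 0, 0, 5.45, -1.15, 0, 0, 0, 0, 0, 6.6, -1.05, 0, 0, 0, 0, 0, 7.7, -0.85, 0, 0, 0, 0, 0, 8.8, -0.5, 0, 0, 0, 0, 0, 9.8, -0.1, 0, 0, 0, 0, 0, 9.8, -0.1, 0, 0, 0, 0]
}}

```text
clock: 4.45
tcp_pos: [0.6252, -0.1291, 0.1325]
orientation: [-0.004, 0.663, 0.749, 0.0]
wrist_force: [-1.7, 5.4, -4.3]
finger_gap: 0.0182
```

Run:
```python
from h import *
im=read_camera("wrist"); s=read_camera("scene"); print(get_state()["tcp_pos"],get_state()["wrist_force"],get_state()["finger_gap"])
o=np.hstack([cv2.resize(s[180:320,200:360],(400,350)),cv2.resize(im[100:380,160:480],(400,350))]); cv2.imwrite("pics/g3.png",o)
```

```text
[ 0.62437523 -0.12935013  0.13299244] [-2.29041352  5.95036601 -4.45828653] 0.01822242145369127
```

View pics/g3.png

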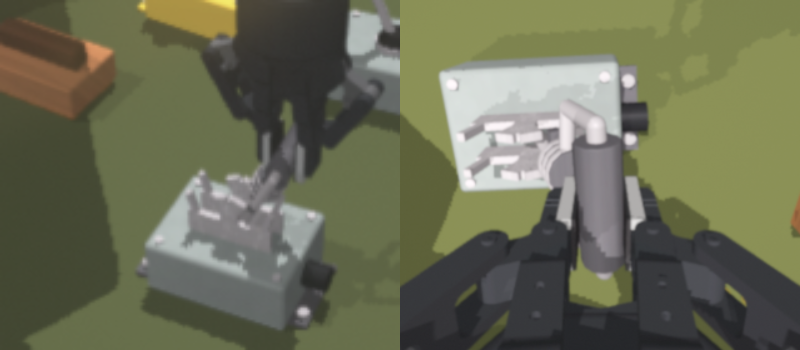

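The lever is now over on the far side, with low forces. I'll push slightly further, lower the collar along the rod, then release and retreat.

>>> {"fn": "send_rows", "kwargs": {
  "series": [0, 0.3, 0.15, 0, 0, 0, 0, 0, 0.1, 0.5, 0, 0, 0, 0, 0, -0.1, 0.9, 0, 0, 0, 0, 0, -0.25, 1.2, 0, 0, 0, 0, 0, -0.25, 1.2, 0, 0, 0, 0]
}}

```text
clock: 4.97
tcp_pos: [0.6228, -0.1296, 0.1225]
orientation: [-0.002, 0.663, 0.749, 0.001]
wrist_force: [0.7, 6.2, -0.7]
finger_gap: 0.0185
```

>>> {"fn": "send_rows", "kwargs": {
  "series": [0, 0, 0, 0, 0, 0, 0.5, 0, 0, 0, 0, 0, 0, 1, 0, 0, 0, 0, 0, 0, 1, 0, 0, 0, 0, 0, 0, 1, 0, 0, 0, 0, 0, 0, 1, 0, 0, 0, 0, 0, 0, 1, 0, 0, 0, 0, 0, 0, 1]
}}

```text
clock: 5.55
tcp_pos: [0.6237, -0.1328, 0.1234]
orientation: [0.0, 0.663, 0.748, -0.0]
wrist_force: [0.1, -0.2, 0.2]
finger_gap: 0.0857
```

>>> {"fn": "send_rows", "kwargs": {
  "series": [0, 0, -1, 0, 0, 0, 1, 0, 0, -3, 0, 0, 0, 1, 0, 0, -6, 0, 0, 0, 1, 0, 0, -9, 0, 0, 0, 1, -3, -3, -12, 0, 0, 0, 1, -6, -6, -12, 0, 0, 0, 1, -9, -9, -12, 0, 0, 0, 1, -12, -12, -12, 0, 0, 0, 1, -12, -12, -12, 0, 0, 0, 1]
}}

```text
clock: 6.3
tcp_pos: [0.5161, -0.27, 0.2448]
orientation: [0.001, 0.665, 0.747, -0.001]
wrist_force: [0.1, 1.0, 1.0]
finger_gap: 0.0851
```

Run:
```python
from h import *
t=read_camera("top"); s=read_camera("scene"); print(get_state()["tcp_pos"],get_state()["wrist_force"],get_state()["finger_gap"])
o=np.hstack([cv2.resize(s[120:320,230:390],(400,500)),cv2.resize(t[140:240,330:410],(400,500),interpolation=2)]); cv2.imwrite("pics/g4.png",o)
```

```text
[ 0.51760262 -0.26818559  0.24436409] [0.87529302 0.03954704 0.08322987] 0.08547931179476227
```

View pics/g4.png

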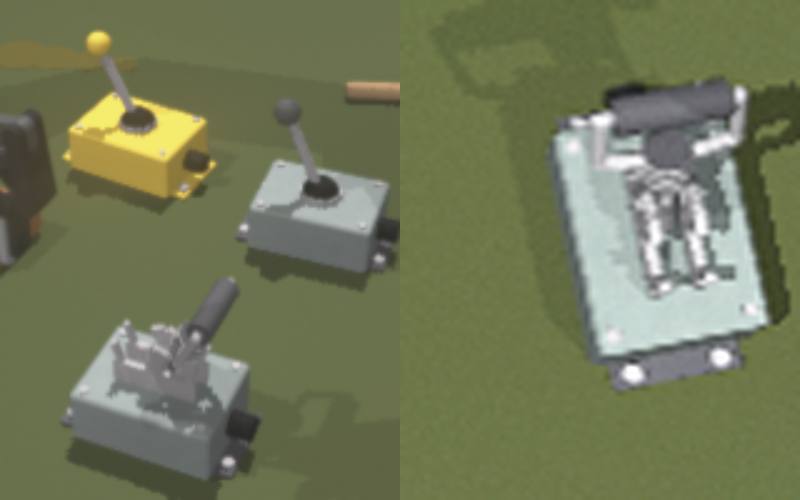

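The lever leans to the box's far side and the collar looks down. The plain toggle still leans to its original side. I'll check the bar height by triangulation: scene (313.8,243.8), top (384,161).

Run:
```python
from h import *
print(tri([ray(cam("scene"),(313.8,243.8)),ray(cam("top"),(384.0,161.0))]))
```

```text
(array([ 0.6214336 , -0.12735683,  0.13976504]), [np.float64(0.0008782023388153615), np.float64(0.0008782023388155378)])
```

```bash
python3 -c "
from workcell import *
print(hand_in())"
```

```text
the job is handed in; nothing more can be done
None
```

The locking switch is thrown to its on side and the job is handed in, at about 6.4 s of the 32 s. `hand_in()` gives no verdict, so this rests on my own measurements.

I pinched the collar's grip bar from above and lifted it about 14.5 mm along the rod, against a pull of roughly 5 N. Then I swung the lever over along its arc, lowered the collar, released it and backed the gripper away.

Last checks:
- **Lever:** the grip moved about 87 mm along the box's x axis, which puts the lever at roughly 0.9 rad or more, past the gate.
- **Collar:** the bar stands at z = 0.140 m, against 0.141 m before the lift, so the collar is down.
- **Plain toggle:** it still leans to its original side in the final scene picture.
- **Contact:** the gripper is clear and reads under 1 N.

Two readings were slightly off. The bar's height measured about 3 mm above what the text implies, both before and after. The finger gap read 18.2 mm on the 20 mm bar. The grip held throughout and I changed nothing for either.

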